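# Gauge the padlock bores and leave the depth rod in the full-depth body

### The job

One of the three padlock bodies in the fixture is bored to full depth, the other two are too shallow, but a tight steel seat partway down each bore hides which. Take the depth rod out of its stand by the handle and push it into the bores one after another, driving the seat down until it bottoms, slowly and gently, never pressing with more than about 35 N, until you find the body where the ring mark on the rod comes level with the top face. Leave the rod standing there, fully home and let go, with the closed brass padlock, the screwdriver and the tape reel left where they are.

Things in the scene. Friction and masses are not known exactly. Their poses are not given: they have to be found in the camera images.
- fixture: Fixed steel base plate (75 x 230 x 10 mm) holding three identical upright plain brass padlock bodies (30 x 50 x 60 mm, no shackles) in a row along its own y axis, 70 mm apart; their flat top faces are 70 mm above the bench. Small clamp jaws to 32 mm height. Origin at the centre of the underside, z up.
- bore_1 (a point): Centre of the bore's mouth in the top face of the body at the fixture's -y end; z up. Vertical bore 11 mm wide, chamfered 1.5 mm. In it, its top 14 mm below the face, is a steel seat; it resists with 5 to 8 N of friction all along, stays where pushed, and stops dead at the bottom: its top then 45 mm below the face in the full-depth body, 33 to 36 mm in the shallow ones.
- bore_2 (a point): Centre of the bore's mouth in the top face of the middle padlock body; bore and seat as for bore_1. Any of the three may be the full-depth one; it changes from start to start and cannot be seen. Go down slowly, 20 mm/s or less, stopping on the rise of force: the dead stop jolts. A tilted or off-centre rod drags on the walls and can catch at 12 N or more before the bottom.
- bore_3 (a point): Centre of the bore's mouth in the top face of the padlock body at the fixture's +y end; bore and seat as for bore_1.
- stand: Fixed block of light wood, 60 x 60 x 74 mm, with a 14 mm vertical hole in its middle, in which the rod stands at the start. Origin at the centre of the underside.
- rod: Steel depth rod, 110 mm long, 0.08 to 0.15 kg: stem 10 mm in diameter, 65 mm long, its last 3.5 mm tapered to 5 mm; above it a ribbed round handle 20 mm in diameter, 45 mm long. Starts upright in the stand, the handle's underside on the stand's top. Origin at the tip, z towards the handle. Grip the handle only: squeezing the stem counts as pressing.
- rod_tip (a point): Lower end of the rod's stem (the body's origin).
- rod_mark (a point): Dark ring mark round the stem, 45 mm above the tip; level with the top face of a padlock body when the rod is bottomed in the full-depth bore, 9 to 12 mm above it when bottomed in a shallow one.
- rod_handle (a point): Middle of the handle on the rod's axis, 87.5 mm above the tip, 22.5 mm from either end of the handle.
- padlock: Bystander: a loose brass padlock lying flat, body 45 x 50 x 22 mm with a steel shackle towards its +x. Leave alone.
- driver: Bystander: a loose screwdriver lying on the bench. Leave alone.
- tape: Bystander: a loose blue tape reel, 90 mm across, 19 mm high. Leave alone.
Mind the look-alikes: they are no part of the job. Of the things that look like the rod, the smaller one is meant.

How it is judged (in metres and radians):
At the end, for the whole second after the job is handed in: The rod stands released and at rest (slower than 20 mm/s) in the full-depth bore: its tip at least 43 mm below the top face (45 mm when fully bottomed), within 3 mm of the bore's axis, leaning less than 0.1 rad (((z of rod_tip in the frame of bore_1 below -0.043 m and horizontal distance between rod_tip and bore_1 below 0.003 m) or (z of rod_tip in the frame of bore_2 below -0.043 m and horizontal distance between rod_tip and bore_2 below 0.003 m) or (z of rod_tip in the frame of bore_3 below -0.043 m and horizontal distance between rod_tip and bore_3 below 0.003 m)) and angle between rod's own z axis and vertical below 0.1 rad and linear speed of rod below 0.02 m/s); the robot touches nothing.
It fails at once if the rod's stem is pressed on anything with more than 35 N (contact force between rod_c0 and anything else above 35 N).
It fails at once if the rod is dropped or laid over (leans more than 0.6 rad) (angle between rod's own z axis and vertical above 0.6 rad).
It fails at once if the padlock is moved by more than 20 mm (distance of padlock from where it was at the start of the episode above 0.02 m).
It fails at once if the screwdriver is moved by more than 20 mm (distance of driver from where it was at the start of the episode above 0.02 m).
It fails at once if the tape reel is moved by more than 20 mm (distance of tape from where it was at the start of the episode above 0.02 m).
It also fails if it takes over 58 s, if anything falls off the work surface, if the arm or the gripper's body presses on something with over 40 N, if the wrist force passes 120 N, or if a joint passes its speed limit or range.

### The arm

A 6-joint arm with a two-finger parallel gripper is mounted at the origin on the work surface. World frame = base frame: x ahead of the robot, y to its left, z up, the work surface at z = 0. Lengths are in mm, angles in rad, forces in N, time in s.
With the tool pointing down it reaches from about 275 to 750 mm from the base axis. Payload 10.2 kg.
Tool frame: the origin (TCP) lies at the very end of the fingers, on their centre line; the grasp point (between the pads) lies 19 mm behind it; z points along the fingers, y is the line along which they close (so a half turn about z gives the same grasp; the last joint's range is limited). The gripper opens to 85 mm and grips with 20 to 120 N. Pads are 22 mm wide; open, the fingers measure 114 mm over their backs; the gripper's body (76 mm by 85 mm) begins 54 mm behind the grasp point. The pads swing forward as they close: fully open they stand 13 mm farther back than shut.
Start: joints at [-1.347, 0.313, 1.498, -0, 1.331, -0.223], TCP at [226.832, -473.475, 231.294] pointing down, gripper open.
Joint ranges: [-2.94, 2.94], [-0.97, 2.17], [0.19, 2.56], [-1.23, 4.37], [0.02, 3.11], [-2.88, 2.88]. Speed limits (rad/s): [2.39, 2.39, 3.01, 3.14, 3.14, 3.14].

### API

Orientations are given as a unit quaternion [w, x, y, z].
In Python, from rig import ctrl gives the robot as it stands.
- The arm moves only by the shell command python3 -m inch 'ROWS' [OPENING] [FORCE]. ROWS is text: rows parted by semicolons, each of 6 numbers parted by spaces: the shift along the tool's x, y, z in mm, then the turn, a rotation vector about the tool's x, y, z in units of 6 degrees (1.0 is 6 degrees). A call has exactly 10 rows; each row shifts and turns the commanded pose from where the row before left it, along the tool's axes as they then stand; what a row does not reach is not made up. A row lasts 1/12 s, in which the tool goes at most 41.7 mm and 7.16 degrees, less where a joint would pass 70% of its speed; a pose out of reach is approached as far as the arm can. A call with a gripper value outside its range is refused whole. OPENING is the opening, from 0 (shut) to 1 (fully open), set as the call begins (- or left out, the last holds). The fingers move at their own pace and stop on an object; FORCE is the grip in N (left out, the last holds). Time passes only in rows, so rows that do not move let the fingers close, or fill a call up. It gives the time, the measured TCP pose, the force, the opening and the grip force at its end, in the units of the state.
- ctrl.sense(): the state, without advancing time (a new reading comes with each control period).
- ctrl.capture(name): name is "scene" or "top" or "wrist"; returns a dict with "image" (384x512x3 uint8, red, green, blue), "intrinsics" (3x3 intrinsics, pixels), "rvec" (rotation vector, rad) and "tvec" (3), from world to camera coordinates, as OpenCV has them. Camera axes: x right, y down, z forward; pixel columns grow to the right and rows downward; lengths in mm; the calibration is good to about 2 mm. The wrist camera is an equidistant fisheye: a pixel r from the principal point sees the ray r / f radians off the axis. A picture is of the moment at which its call begins. There is no depth.
- ctrl.finish_job(): hands the job in; it is judged then, once.
The state is a dict: "time_s": time; "joints": joint angles; "dq": joint speeds; "tau": joint torques, N m; "eef_pos": TCP position; "ee_rot": TCP orientation; "force": force on the tool from outside, world axes, zero at the start; "wrist_torque": the same for the moment, N m; "grip_width": opening from 0.0 (shut) to 1.0 (fully open); "grip_force": force on a finger pad.
Only numpy, scipy, OpenCV 4.12 (cv2) and the standard library are available. Lean on these libraries where they do the work, as an engineer would, in place of code of your own. Each camera call takes 0.05 s, during which the arm holds its last target. There are 200 camera calls.

## Working session

There is one attempt and no reset: what is moved stays moved. The work goes in short steps, Python scripts to look and compute and a shell command to move; the robot and the scene stay as the last step left them, time stands still between calls to the robot, and variables do not carry over. Pictures are saved under pics/ and viewed, at most 10 in all, crops included, and the job is handed in when it is done.

```bash
ls; mkdir -p pics
cat > h.py <<'E'
import numpy as np, cv2
from rig import ctrl
def cap(n,f):
    c=ctrl.capture(n); cv2.imwrite('pics/'+f+'.png',c['image'][:,:,::-1]); np.savez('pics/'+f+'.npz',K=c['intrinsics'],r=c['rvec'],t=c['tvec']); return c
def ray(f,u,v,fish=False):
    d=np.load('pics/'+f+'.npz');K=d['K'];R=cv2.Rodrigues(d['r'].astype(float).reshape(3,1))[0];t=d['t'].reshape(3)
    x=(u-K[0,2])/K[0,0];y=(v-K[1,2])/K[1,1]
    if fish:
        th=np.hypot(x,y);s=np.sin(th)/max(th,1e-9);v3=np.array([x*s,y*s,np.cos(th)])
    else: v3=np.array([x,y,1.])
    return -R.T@t, R.T@v3
def atz(f,u,v,z,fish=False):
    o,d=ray(f,u,v,fish); return o+d*(z-o[2])/d[2]
def proj(f,p,fish=False):
    d=np.load('pics/'+f+'.npz');K=d['K'];R=cv2.Rodrigues(d['r'].astype(float).reshape(3,1))[0];q=R@np.array(p,float)+d['t'].reshape(3)
    if fish:
        rr=np.hypot(q[0],q[1]);th=np.arctan2(rr,q[2]);a=q[:2]/max(rr,1e-9)*th
    else: a=q[:2]/q[2]
    return np.array([K[0,0]*a[0]+K[0,2],K[1,1]*a[1]+K[1,2]])
E
python3 - <<'E'
from h import *
a=[cap(n,n+'0')['image'] for n in('scene','top')]
m=np.vstack(a)[:,:,::-1]
cv2.imwrite('pics/both.png',cv2.resize(np.hstack(a)[:,:,::-1],(800,300)))
cv2.imwrite('pics/t0.png',cv2.resize(a[1][:,:,::-1],(800,600),interpolation=cv2.INTER_CUBIC))
cv2.imwrite('pics/s0.png',cv2.resize(a[0][:,:,::-1],(800,600),interpolation=cv2.INTER_CUBIC))
s=ctrl.sense();print(s)
for n in('scene0','top0'): d=np.load('pics/'+n+'.npz');print(d['K'],ray(n,256,192))
E
```

```text
pics
{'time_s': 0.1, 'joints': array([-1.34741138e+00,  3.13406450e-01,  1.49835162e+00,  1.24955390e-05,
        1.33101810e+00, -2.23394857e-01]), 'dq': array([-2.19268297e-03, -2.41879607e-03, -2.57767103e-03,  3.37513829e-05,
        4.60891441e-04, -4.51254058e-04]), 'tau': array([ 2.82521716e-03, -4.12899041e+01, -2.60142696e+01, -1.25130846e-04,
        3.01540582e-03, -1.09036193e-05]), 'eef_pos': array([ 226.77557074, -473.2406417 ,  230.78953404]), 'ee_rot': array([-5.91757460e-04,  9.75152225e-01,  2.21535070e-01,  6.07107842e-06]), 'force': array([-0.51181456,  0.64742868, -1.47068526]), 'wrist_torque': array([-0.00044778,  0.02739249,  0.04386928]), 'grip_force': 0.0, 'grip_width': 0.9977169000611957}
[[401.66199336   0.         259.80757485]
 [  0.         401.66199336 191.13782748]
 [  0.           0.           1.        ]] (array([1103.82361938, -378.42903539,  605.35883057]), array([-0.65669362,  0.4251268 , -0.62298889]))
[[440.16011442   0.         258.71846062]
 [  0.         440.16011442 194.08822463]
 [  0.           0.           1.        ]] (array([523.9287019 , -47.34799061, 863.82585847]), array([ 0.04313104,  0.04691785, -0.99799754]))
```

View pics/t0.png

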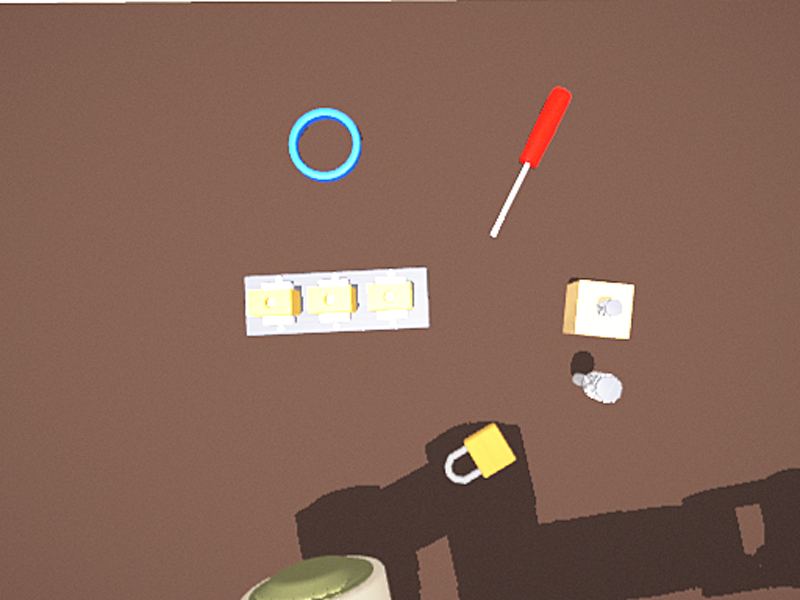

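View pics/s0.png

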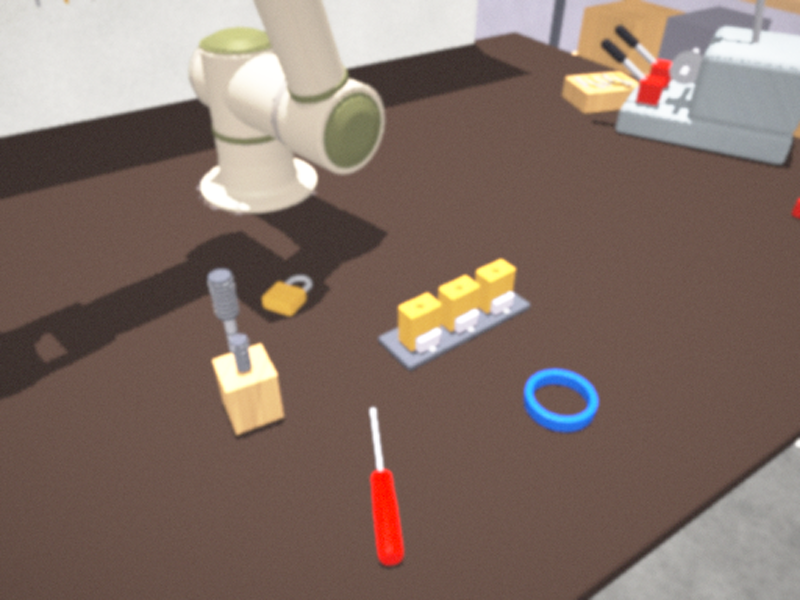

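Top picture: the fixture has its bores at about (272,302), (331,299) and (390,297). The stand is at (600,309), with the small rod in it at (614,307). Rod candidates are the small rod in the stand (614,307) and the larger grey one standing free at (602,385); I choose the smaller, in the stand. I'll check it in a close crop.

Run:
```python
from h import *
t=cv2.imread('pics/top0.png')
a=cv2.resize(t[160:230,150:280],None,fx=6,fy=6,interpolation=cv2.INTER_CUBIC)[:290*2]
b=cv2.resize(t[170:265,350:415],None,fx=6,fy=6,interpolation=cv2.INTER_CUBIC)
cv2.imwrite('pics/ca.png',a);cv2.imwrite('pics/cb.png',b);print(a.shape,b.shape)
k=.64
for p in[(272,302),(331,299),(390,297)]:print(atz('top0',p[0]*k,p[1]*k,70))
print(atz('top0',614*k,307*k,119), atz('top0',602*k,386*k,150))
```

```text
(420, 780, 3) (570, 390, 3)
[553.9950773  139.22074279  70.        ]
[558.37274497  70.1967712   70.        ]
[561.56300958   1.60829     70.        ]
[ 551.54671614 -241.9301418   119.        ] [ 469.37895906 -221.92020767  150.        ]
```

View pics/ca.png

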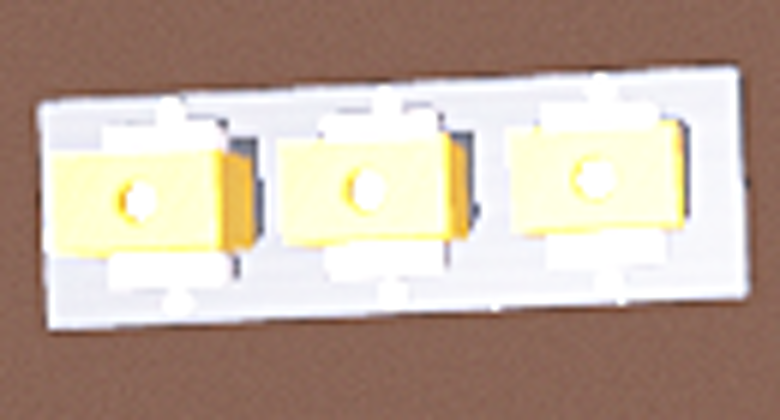

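View pics/cb.png

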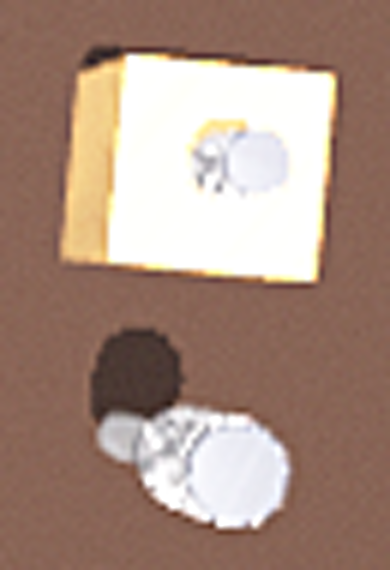

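The crops confirm it. The small rod is in the stand, its handle top at crop (258,161), and the large look-alike stands apart at (240,472). The bore mouths are at crop (138,202), (365,190) and (594,179).

Run:
```python
from h import *
f=lambda u,o:(u+.5)/6-.5+o
B=[]
for p in[(138,202),(365,190),(594,179)]:
    x=atz('top0',f(p[0],150),f(p[1],160),70);B.append(x);print(x,proj('scene0',x)/.64)
B=np.array(B);d=B[0]-B[2];print(np.linalg.norm(d),np.degrees(np.arctan2(-d[0],d[1])))
h=atz('top0',f(258,350),f(161,170),119);print('handle',h,proj('scene0',h)/.64)
c=[(125,55),(335,72),(318,282),(107,263)]
c=np.array([atz('top0',f(a,350),f(b,170),74) for a,b in c]);print(c.mean(0),c,proj('scene0',c.mean(0))/.64)
print('big',atz('top0',f(240,350),f(472,170),150),atz('top0',f(122,350),f(436,170),0))
s=ctrl.sense();print(h-s['eef_pos'])
```

```text
[554.01427613 141.97030308  70.        ] [494.64002198 269.7635357 ]
[558.53950254  72.79657238  70.        ] [458.59897996 286.73195966]
[562.7407971   3.4685096  70.       ] [419.53871418 304.92604282]
138.77643519834874 3.6052440351158594
handle [ 551.64457565 -241.30649426  119.        ] [239.00205629 338.5164106 ]
[ 551.15120585 -242.2271871    74.        ] [[ 584.29595307 -213.89635165   74.        ]
 [ 579.96725633 -275.47643306   74.        ]
 [ 517.82485446 -270.62771037   74.        ]
 [ 522.51675954 -208.9082533    74.        ]] [243.96122063 366.58641698]
big [ 467.57438324 -228.72763035  150.        ] [ 466.63790174 -229.12318972    0.        ]
[ 324.86900491  231.93414744 -111.78953404]
```

```bash
python3 -m inch '30 -5 0 0 0 0;36 -6 0 0 0 0;36 -6 0 0 0 0;36 -6 0 0 0 0;36 -6 0 0 0 0;36 -6 0 0 0 0;36 -6 0 0 0 0;36 -6 0 0 0 0;36 -6 0 0 0 0;36 -6 0 0 0 0' 0.6; python3 -m inch '21 -4 0 0 0 0;18 -5 0 0 0 0.27;0 0 0 0 0 1;0 0 0 0 0 1;0 0 0 0 0 1;0 0 0 0 0 1;0 0 20 0 0 0;0 0 20 0 0 0;0 0 0 0 0 0;0 0 0 0 0 0'
```

```text
time_s: 0.93
eef_pos: [521.8, -265.8, 231.0]
ee_rot: [-0.0, 0.975, 0.222, -0.0]
force: [-0.2, -1.1, -0.0]
grip_width: 0.604
grip_force: 0.0
time_s: 1.77
eef_pos: [551.6, -242.1, 190.8]
ee_rot: [-0.001, 1.0, -0.0, -0.001]
force: [0.0, 0.2, 1.6]
grip_width: 0.604
grip_force: 0.0
```

Run:
```python
from h import *
w=cap('wrist','w1')['image'];s=cap('scene','s1')['image']
cv2.imwrite('pics/w1b.png',cv2.resize(w[:,:,::-1],(800,600),interpolation=cv2.INTER_CUBIC))
for p in[(551.5,-242,119),(551.5,-242,74),(551.5,-242,74)]:print(proj('w1',p,True)/.64)
print(ray('w1',256,192,True))
```

```text
[395.38992977 308.64454697]
[395.7752626  281.81630017]
[395.7752626  281.81630017]
(array([ 631.14762414, -243.24401249,  333.47380401]), array([-0.33062982, -0.00449227, -0.94374983]))
```

View pics/w1b.png

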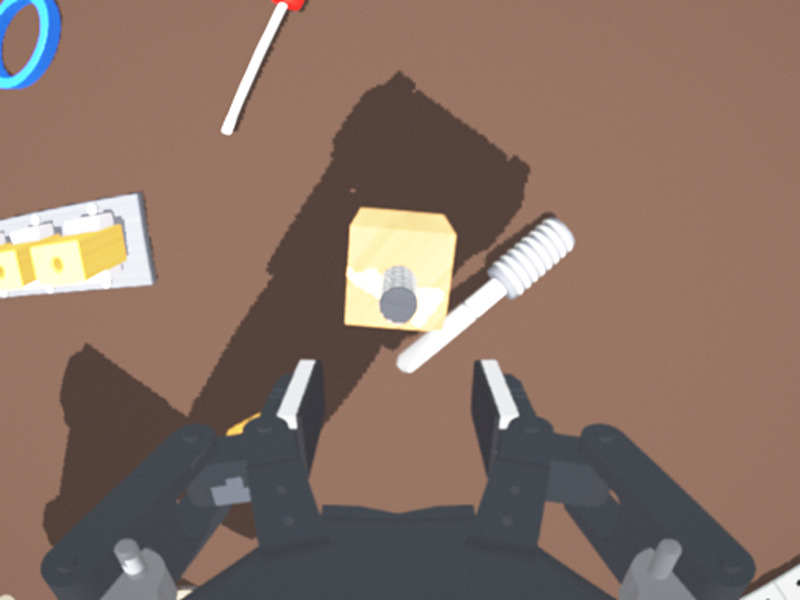

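The wrist picture shows the rod's handle top at (398,303), midway between the pads. The look-alike runs from (405,365) to (550,240), so I'll check whether it lies on the bench or stands.

Run:
```python
from h import *
k=.64
for p in[(405,365),(550,240)]:
  for z in(0,50,80,150):print(p,z,atz('w1',p[0]*k,p[1]*k,z,True))
print('handle',atz('w1',398*k,303*k,119,True))
s=cv2.imread('pics/s1.png');t=cv2.imread('pics/scene0.png')
cv2.imwrite('pics/s1c.png',cv2.resize(np.hstack([t[150:290,110:220],s[150:290,110:220]]),None,fx=3.6,fy=3.6,interpolation=cv2.INTER_CUBIC))
```

```text
(405, 365) 0 [ 458.8460923  -248.92560233    0.        ]
(405, 365) 50 [ 484.68043517 -248.07372284   50.        ]
(405, 365) 80 [ 500.18104089 -247.56259515   80.        ]
(405, 365) 150 [ 536.34912092 -246.36996388  150.        ]
(550, 240) 0 [ 562.15643817 -358.66730278    0.        ]
(550, 240) 50 [ 572.50075684 -341.36110228   50.        ]
(550, 240) 80 [ 578.70734805 -330.97738197   80.        ]
(550, 240) 150 [ 593.1893942  -306.74870127  150.        ]
handle [ 554.45162321 -243.28607116  119.        ]
```

View pics/s1c.png

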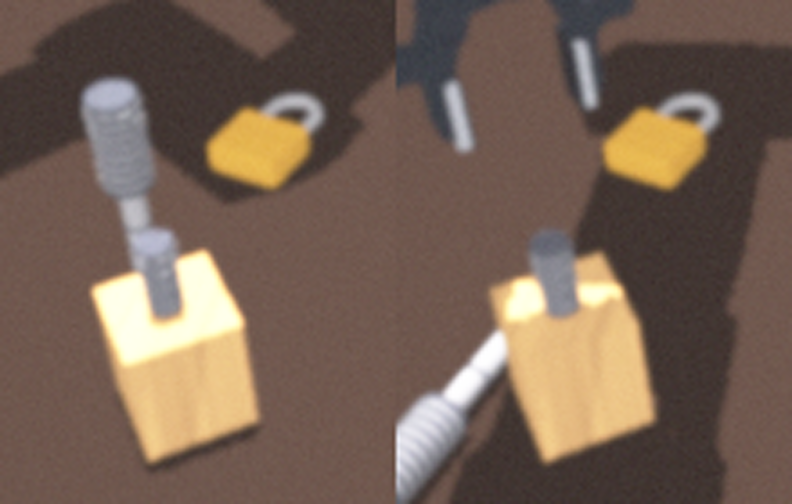

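The look-alike rod, which was balanced on end at the start, has toppled onto the bench beside the stand. It isn't one of the judged items. The real rod still stands, its handle at about (552.5,-242.3), so I'll go down to it.

```bash
python3 -m inch '1 0 14 0 0 0;0 0 14 0 0 0;0 0 14 0 0 0;0 0 14 0 0 0;0 0 14 0 0 0;0 0 14 0 0 0;0 0 12 0 0 0;0 0 10 0 0 0;0 0 2 0 0 0;0 0 0 0 0 0'; python3 -m inch '0 0 0 0 0 0;0 0 0 0 0 0;0 0 0 0 0 0;0 0 0 0 0 0;0 0 0 0 0 0;0 0 0 0 0 0;0 0 0 0 0 0;0 0 0 0 0 0;0 0 0 0 0 0;0 0 0 0 0 0' 0 60;python3 -m inch '0 0 -8 0 0 0;0 0 -12 0 0 0;0 0 -12 0 0 0;0 0 -12 0 0 0;0 0 -12 0 0 0;0 0 -12 0 0 0;0 0 -12 0 0 0;0 0 -10 0 0 0;0 0 0 0 0 0;0 0 0 0 0 0'
```

```text
time_s: 2.7
eef_pos: [552.9, -242.4, 83.2]
ee_rot: [-0.0, 1.0, -0.0, -0.0]
force: [0.8, -0.4, 0.2]
grip_width: 0.6
grip_force: 0.0
time_s: 3.53
eef_pos: [553.2, -242.5, 84.3]
ee_rot: [0.0, 1.0, -0.0, 0.001]
force: [-0.9, 1.7, 6.0]
grip_width: 0.219
grip_force: 58.4
time_s: 4.37
eef_pos: [553.0, -242.4, 173.9]
ee_rot: [0.0, 1.0, -0.0, 0.0]
force: [0.5, -0.1, -1.4]
grip_width: 0.216
grip_force: 58.5
```

```bash
python3 -m inch '1 -15 0 0 0 0;1 -30 0 0 0 0;1 -32 0 0 0 0;2 -32 0 0 0 0;1 -32 0 0 0 0;1 -32 0 0 0 0;1 -32 0 0 0 0;1 -25 0 0 0 0;1 -12 0 0 0 0;0 -3.6 0 0 0 0'; python3 -m inch '0.5 0 8 0 0 0;0 0 8 0 0 0;0 0 5 0 0 0;0 0 0 0 0 0;0 0 0 0 0 0;0 0 0 0 0 0;0 0 0 0 0 0;0 0 0 0 0 0;0 0 0 0 0 0;0 0 0 0 0 0'
python3 - <<'E'
from h import *
s=ctrl.sense();e=s['eef_pos'];print(e,s['force'])
for n in('scene','top','wrist'): cap(n,n+'2')
k=(4,5)
for n,f in(('scene2',0),('wrist2',1)):
  for nm,p in(('tip',(e[0],e[1],e[2]-75)),('hbot',(e[0],e[1],e[2]-10)),('htop',(e[0],e[1],e[2]+35)),('bore',(562.7,3.5,70)),('bore2',(558.4,72.8,70))): print(n,nm,proj(n,p,f))
c=proj('scene2',(e[0],e[1],e[2]-30)).astype(int);i=cv2.imread('pics/scene2.png')
x0,y0=c-[40,45];print(x0,y0)
a=cv2.resize(i[y0:y0+75,x0:x0+80],None,fx=8,fy=8,interpolation=cv2.INTER_CUBIC);cv2.imwrite('pics/z2.png',a)
E
```

```text
time_s: 5.2
eef_pos: [562.6, 5.6, 172.8]
ee_rot: [-0.0, 1.0, 0.001, -0.001]
force: [-0.3, -0.4, -1.5]
grip_width: 0.218
grip_force: 58.7
time_s: 6.03
eef_pos: [563.5, 3.2, 152.5]
ee_rot: [0.0, 1.0, -0.0, 0.0]
force: [-0.1, 0.6, -1.3]
grip_width: 0.219
grip_force: 58.7
[563.511927     3.2235217  152.45453589] [-0.05793305  0.61557687 -1.26185118]
scene2 tip [268.6968528  192.63535269]
scene2 hbot [269.46618643 167.32046731]
scene2 htop [270.04559562 148.25503629]
scene2 bore [268.50627625 195.1374346 ]
scene2 bore2 [293.46646965 183.4755058 ]
wrist2 tip [253.19063878 196.18617648]
wrist2 hbot [252.83029719 234.695809  ]
wrist2 htop [252.41257803 280.93173985]
wrist2 bore [252.87893783 193.96405271]
wrist2 bore2 [169.57337413 198.67142169]
229 130
```

View pics/z2.png

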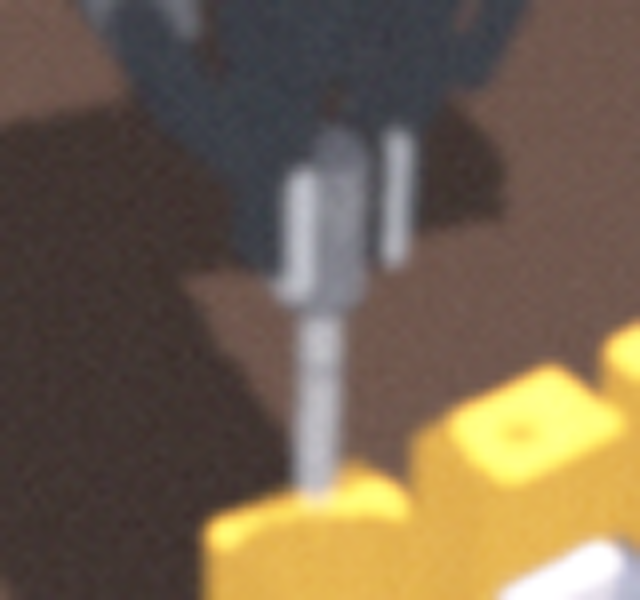

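The scene crop shows the rod upright in the fingers. Its tip at crop (315,498) is within 0.5 px of the prediction, and the bore_2 mouth at (519,433) also fits to about 0.2 px. Going down gently into bore_1.

```bash
python3 -m inch '0 0 1.5 0 0 0;0 0 1.5 0 0 0;0 0 1.5 0 0 0;0 0 1.5 0 0 0;0 0 1.5 0 0 0;0 0 1.5 0 0 0;0 0 1.5 0 0 0;0 0 1.5 0 0 0;0 0 1.5 0 0 0;0 0 1.5 0 0 0'
```

```text
time_s: 7.02
eef_pos: [563.9, 3.1, 137.4]
ee_rot: [0.0, 1.0, -0.0, 0.001]
force: [2.4, -0.4, 1.4]
grip_width: 0.221
grip_force: 58.6
```

```bash
python3 -m inch '0 0 1 0 0 0;0 0 1 0 0 0;0 0 1 0 0 0;0 0 1 0 0 0;0 0 1 0 0 0;0 0 0 0 0 0;0 0 0 0 0 0;0 0 0 0 0 0;0 0 0 0 0 0;0 0 0 0 0 0'; python3 -c "
from rig import ctrl;s=ctrl.sense();print(s['wrist_torque'])"
```

```text
time_s: 7.85
eef_pos: [563.6, 3.2, 132.3]
ee_rot: [0.0, 1.0, -0.0, 0.0]
force: [4.6, -1.1, -0.6]
grip_width: 0.216
grip_force: 58.5
[-0.3079026  -1.14315235  0.0491108 ]
```

```bash
python3 -m inch '0.5 0 0 0 0 0;0.5 0 0 0 0 0;0 0 0 0 0 0;0 0 0 0 0 0;0 0 0 0 0 0;0 0 0 0 0 0;0 0 0 0 0 0;0 0 0 0 0 0;0 0 0 0 0 0;0 0 0 0 0 0'; python3 -c "
from rig import ctrl;s=ctrl.sense();print(s['wrist_torque'])"
```

```text
time_s: 8.68
eef_pos: [564.3, 3.3, 132.2]
ee_rot: [-0.0, 1.0, -0.0, -0.0]
force: [2.5, -1.2, -0.5]
grip_width: 0.22
grip_force: 58.5
[-0.40857444 -0.4425635   0.0075597 ]
```

```bash
python3 -m inch '0.5 0.3 0 0 0 0;0.5 0.3 0 0 0 0;0 0 0 0 0 0;0 0 1.2 0 0 0;0 0 1.2 0 0 0;0 0 1.2 0 0 0;0 0 1.2 0 0 0;0 0 1.2 0 0 0;0 0 1.2 0 0 0;0 0 1.2 0 0 0'; python3 -c "
from rig import ctrl;s=ctrl.sense();print(s['wrist_torque'])"
```

```text
time_s: 9.52
eef_pos: [565.5, 2.7, 123.8]
ee_rot: [-0.0, 1.0, -0.0, 0.0]
force: [-1.5, 1.0, 4.5]
grip_width: 0.213
grip_force: 59.1
[ 0.22225398  0.23229191 -0.01720486]
```

```bash
python3 -m inch '-0.3 -0.2 1 0 0 0;0 0 1 0 0 0;0 0 1 0 0 0;0 0 1 0 0 0;0 0 1 0 0 0;0 0 1 0 0 0;0 0 1 0 0 0;0 0 1 0 0 0;0 0 1 0 0 0;0 0 0.5 0 0 0'; python3 -c "
from rig import ctrl;s=ctrl.sense();print(s['wrist_torque'])"
```

```text
time_s: 10.35
eef_pos: [565.2, 2.8, 114.3]
ee_rot: [0.0, 1.0, -0.0, -0.0]
force: [0.8, -0.2, 3.4]
grip_width: 0.216
grip_force: 59.0
[ 0.03668193 -0.0223458   0.03005843]
```

```bash
python3 -m inch '0 0 0.3 0 0 0;0 0 0.3 0 0 0;0 0 0.3 0 0 0;0 0 0.3 0 0 0;0 0 0.3 0 0 0;0 0 0.3 0 0 0;0 0 0.3 0 0 0;0 0 0.3 0 0 0;0 0 0.3 0 0 0;0 0 0.3 0 0 0'
```

```text
time_s: 11.18
eef_pos: [565.2, 2.8, 111.4]
ee_rot: [0.0, 1.0, -0.0, 0.0]
force: [0.1, 0.0, 4.7]
grip_width: 0.217
grip_force: 59.0
```

```bash
python3 -m inch '0 0 0.25 0 0 0;0 0 0.25 0 0 0;0 0 0.25 0 0 0;0 0 0.25 0 0 0;0 0 0.25 0 0 0;0 0 0.25 0 0 0;0 0 0.25 0 0 0;0 0 0.25 0 0 0;0 0 0 0 0 0;0 0 0 0 0 0'
```

```text
time_s: 12.02
eef_pos: [565.1, 2.8, 109.3]
ee_rot: [-0.0, 1.0, -0.0, -0.0]
force: [0.6, -0.8, 2.7]
grip_width: 0.213
grip_force: 59.0
```

```bash
python3 -m inch '0 0 0.25 0 0 0;0 0 0.25 0 0 0;0 0 0.25 0 0 0;0 0 0.25 0 0 0;0 0 0.25 0 0 0;0 0 0.25 0 0 0;0 0 0.25 0 0 0;0 0 0.25 0 0 0;0 0 0 0 0 0;0 0 0 0 0 0'
```

```text
time_s: 12.85
eef_pos: [565.7, 2.8, 108.7]
ee_rot: [0.0, 1.0, -0.0, 0.001]
force: [-2.2, 0.8, 13.6]
grip_width: 0.215
grip_force: 59.8
```

```bash
python3 -m inch '-0.5 0.2 0 0 0 0;0 0 0 0 0 0;0 0 0.2 0 0 0;0 0 0.2 0 0 0;0 0 0.2 0 0 0;0 0 0.2 0 0 0;0 0 0 0 0 0;0 0 0 0 0 0;0 0 0 0 0 0;0 0 0 0 0 0'
python3 - <<'E'
from h import *
cap('scene','scene3');e=ctrl.sense()['eef_pos']
m=(e[0],e[1],e[2]-30);print(proj('scene3',m),proj('scene3',(e[0],e[1],e[2]-10)),proj('scene3',(e[0],e[1],70)))
i=cv2.imread('pics/scene3.png');x0,y0=(proj('scene3',m)-[30,25]).astype(int);print(x0,y0)
cv2.imwrite('pics/z3.png',cv2.resize(i[y0:y0+50,x0:x0+60],None,fx=10,fy=10,interpolation=cv2.INTER_CUBIC))
E
```

```text
time_s: 13.68
eef_pos: [565.6, 2.7, 108.6]
ee_rot: [0.0, 1.0, -0.0, 0.002]
force: [-2.4, 1.6, 16.9]
grip_width: 0.211
grip_force: 60.6
[269.06842617 192.80224817] [269.30338591 185.25611102] [268.96941505 195.9821611 ]
239 167
```

View pics/z3.png

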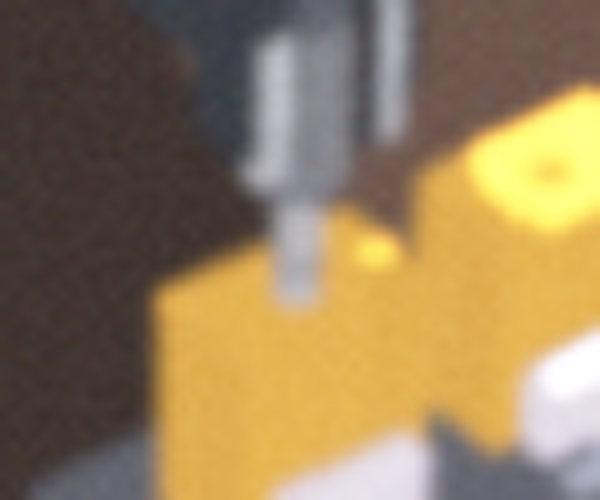

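The crop shows the mark at (297,268), the handle underside at (297,198) and the face at (297,303), so the mark is about 10 mm above the face. It's a dead stop at 36 mm, so bore_1 is shallow. Withdrawing and moving to bore_2.

```bash
python3 -m inch '0 0 -2 0 0 0;0 0 -4 0 0 0;0 0 -6 0 0 0;0 0 -6 0 0 0;0 0 -6 0 0 0;0 0 -6 0 0 0;0 0 -6 0 0 0;0 0 -6 0 0 0;0 0 -4 0 0 0;0 0 -1 0 0 0';python3 -m inch '0 -4 0 0 0 0;-1 -12 0 0 0 0;-1 -18 0 0 0 0;-1 -18 0 0 0 0;-1 -12 0 0 0 0;-0.2 -6 0 0 0 0;0 0 0 0 0 0;0 0 0 0 0 0;0 0 0 0 0 0;0 0 0 0 0 0'
```

```text
time_s: 14.57
eef_pos: [564.8, 2.5, 154.5]
ee_rot: [0.0, 1.0, -0.0, 0.0]
force: [0.0, -0.0, -1.1]
grip_width: 0.217
grip_force: 58.7
time_s: 15.4
eef_pos: [560.6, 72.0, 153.6]
ee_rot: [0.0, 1.0, -0.001, -0.0]
force: [0.1, -0.1, -1.5]
grip_width: 0.222
grip_force: 58.7
```

```bash
python3 -m inch '0.2 -0.6 1.6 0 0 0;0 0 1.6 0 0 0;0 0 1.6 0 0 0;0 0 1.6 0 0 0;0 0 1.6 0 0 0;0 0 1.6 0 0 0;0 0 1.6 0 0 0;0 0 1.6 0 0 0;0 0 1.6 0 0 0;0 0 1.6 0 0 0'
```

```text
time_s: 16.23
eef_pos: [560.7, 73.3, 137.4]
ee_rot: [-0.0, 1.0, -0.0, 0.0]
force: [-0.5, 0.8, -1.0]
grip_width: 0.214
grip_force: 58.7
```

```bash
python3 -m inch '0 0 1 0 0 0;0 0 1 0 0 0;0 0 1 0 0 0;0 0 1 0 0 0;0 0 1 0 0 0;0 0 0 0 0 0;0 0 0 0 0 0;0 0 0 0 0 0;0 0 0 0 0 0;0 0 0 0 0 0'; python3 -c "
from rig import ctrl;s=ctrl.sense();print(s['wrist_torque'])"
```

```text
time_s: 17.07
eef_pos: [560.7, 73.2, 132.6]
ee_rot: [0.0, 1.0, -0.0, 0.0]
force: [-0.2, -0.0, -1.0]
grip_width: 0.216
grip_force: 58.7
[-0.00865345 -0.00584029  0.04747901]
```

Well centred. Continuing.

```bash
python3 -m inch '0 0 1 0 0 0;0 0 1 0 0 0;0 0 1 0 0 0;0 0 1 0 0 0;0 0 1 0 0 0;0 0 1 0 0 0;0 0 1 0 0 0;0 0 1 0 0 0;0 0 1 0 0 0;0 0 1 0 0 0'
```

```text
time_s: 17.9
eef_pos: [561.0, 73.3, 123.2]
ee_rot: [0.0, 1.0, -0.0, 0.001]
force: [-0.8, -0.4, 4.1]
grip_width: 0.218
grip_force: 58.9
```

```bash
python3 -m inch '0 0 1 0 0 0;0 0 1 0 0 0;0 0 1 0 0 0;0 0 1 0 0 0;0 0 1 0 0 0;0 0 1 0 0 0;0 0 1 0 0 0;0 0 1 0 0 0;0 0 0 0 0 0;0 0 0 0 0 0'
```

```text
time_s: 18.73
eef_pos: [560.9, 73.3, 115.0]
ee_rot: [-0.0, 1.0, -0.0, 0.0]
force: [-0.8, 0.0, 5.3]
grip_width: 0.216
grip_force: 58.9
```

```bash
python3 -m inch '0 0 0.5 0 0 0;0 0 0.5 0 0 0;0 0 0.5 0 0 0;0 0 0.4 0 0 0;0 0 0.4 0 0 0;0 0 0.4 0 0 0;0 0 0.4 0 0 0;0 0 0.3 0 0 0;0 0 0.3 0 0 0;0 0 0.3 0 0 0'
```

```text
time_s: 19.57
eef_pos: [560.9, 73.3, 110.9]
ee_rot: [-0.0, 1.0, -0.0, 0.0]
force: [-0.7, -0.8, 4.7]
grip_width: 0.219
grip_force: 58.9
```

```bash
python3 -m inch '0 0 0.25 0 0 0;0 0 0.25 0 0 0;0 0 0.25 0 0 0;0 0 0.25 0 0 0;0 0 0.25 0 0 0;0 0 0.25 0 0 0;0 0 0.25 0 0 0;0 0 0.25 0 0 0;0 0 0 0 0 0;0 0 0 0 0 0'
```

```text
time_s: 20.4
eef_pos: [560.9, 73.2, 108.8]
ee_rot: [0.0, 1.0, -0.0, 0.0]
force: [-0.1, -0.5, 5.0]
grip_width: 0.217
grip_force: 58.9
```

```bash
python3 -m inch '0 0 0.25 0 0 0;0 0 0.25 0 0 0;0 0 0.25 0 0 0;0 0 0.25 0 0 0;0 0 0.25 0 0 0;0 0 0.25 0 0 0;0 0 0.25 0 0 0;0 0 0.25 0 0 0;0 0 0 0 0 0;0 0 0 0 0 0'
```

```text
time_s: 21.23
eef_pos: [560.8, 73.3, 106.7]
ee_rot: [0.0, 1.0, -0.0, 0.0]
force: [0.0, 0.2, 4.7]
grip_width: 0.215
grip_force: 58.9
```

It has passed the shallow range, so bore_2 looks like the deep one.

```bash
python3 -m inch '0 0 0.5 0 0 0;0 0 0.5 0 0 0;0 0 0.5 0 0 0;0 0 0.5 0 0 0;0 0 0.5 0 0 0;0 0 0.5 0 0 0;0 0 0.5 0 0 0;0 0 0.5 0 0 0;0 0 0.5 0 0 0;0 0 0.5 0 0 0'
```

```text
time_s: 22.07
eef_pos: [560.8, 73.3, 101.7]
ee_rot: [-0.0, 1.0, -0.0, 0.0]
force: [-1.0, 0.4, 5.6]
grip_width: 0.219
grip_force: 58.9
```

```bash
python3 -m inch '0 0 0.25 0 0 0;0 0 0.25 0 0 0;0 0 0.25 0 0 0;0 0 0.25 0 0 0;0 0 0.25 0 0 0;0 0 0.25 0 0 0;0 0 0.25 0 0 0;0 0 0.25 0 0 0;0 0 0 0 0 0;0 0 0 0 0 0'
```

```text
time_s: 22.9
eef_pos: [560.9, 73.3, 100.0]
ee_rot: [0.0, 1.0, -0.0, 0.0]
force: [-1.0, -0.8, 6.9]
grip_width: 0.214
grip_force: 59.1
```

```bash
python3 -m inch '0 0 0.2 0 0 0;0 0 0.2 0 0 0;0 0 0.2 0 0 0;0 0 0.2 0 0 0;0 0 0.2 0 0 0;0 0 0.2 0 0 0;0 0 0 0 0 0;0 0 0 0 0 0;0 0 0 0 0 0;0 0 0 0 0 0'
```

```text
time_s: 23.73
eef_pos: [561.3, 73.2, 99.8]
ee_rot: [0.0, 1.0, -0.0, 0.001]
force: [-1.7, -0.2, 15.0]
grip_width: 0.217
grip_force: 59.8
```

Dead stop 9 mm deeper than bore_1. Relaxing the push, releasing and backing up.

```bash
python3 -m inch '0 0 -0.5 0 0 0;0 0 -0.5 0 0 0;0 0 0 0 0 0;0 0 0 0 0 0;0 0 0 0 0 0;0 0 0 0 0 0;0 0 0 0 0 0;0 0 0 0 0 0;0 0 0 0 0 0;0 0 0 0 0 0'; python3 -m inch '0 0 0 0 0 0;0 0 0 0 0 0;0 0 0 0 0 0;0 0 0 0 0 0;0 0 0 0 0 0;0 0 0 0 0 0;0 0 0 0 0 0;0 0 0 0 0 0;0 0 0 0 0 0;0 0 0 0 0 0' 0.6;python3 -m inch '0 0 -5 0 0 0;0 0 -10 0 0 0;0 0 -10 0 0 0;0 0 -10 0 0 0;0 0 -10 0 0 0;0 0 -10 0 0 0;0 0 -10 0 0 0;0 0 -10 0 0 0;0 0 -5 0 0 0;0 0 0 0 0 0'
python3 - <<'E'
from h import *
cap('scene','scene4')
b=(558.4,72.8)
for z in(135,115,90,70):print(z,proj('scene4',b+(z,)))
i=cv2.imread('pics/scene4.png');x0,y0=(proj('scene4',b+(90,))-[30,25]).astype(int);print(x0,y0)
cv2.imwrite('pics/z4.png',cv2.resize(i[y0:y0+50,x0:x0+60],None,fx=10,fy=10,interpolation=cv2.INTER_CUBIC))
E
```

```text
time_s: 24.57
eef_pos: [561.0, 73.2, 100.0]
ee_rot: [0.0, 1.0, -0.0, 0.0]
force: [0.1, -0.1, 8.3]
grip_width: 0.214
grip_force: 59.7
time_s: 25.4
eef_pos: [560.7, 73.3, 99.4]
ee_rot: [-0.0, 1.0, -0.0, 0.0]
force: [0.2, -0.5, -0.7]
grip_width: 0.599
grip_force: 0.0
time_s: 26.23
eef_pos: [561.2, 73.2, 180.8]
ee_rot: [0.0, 1.0, -0.0, 0.001]
force: [-0.2, 0.9, 0.5]
grip_width: 0.6
grip_force: 0.0
135 [295.3862149 158.8666898]
115 [294.77624079 166.68582129]
90 [294.03822073 176.14634731]
70 [293.46646965 183.4755058 ]
264 151
```

View pics/z4.png

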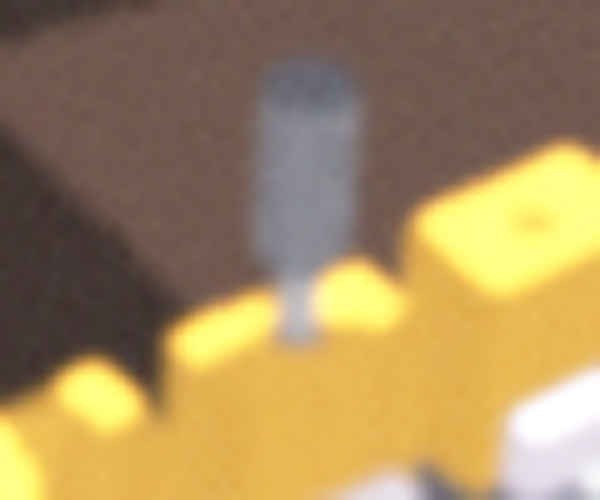

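The crop shows the rod standing upright and free in the middle body. The handle underside is at about (300,262) and the face at (297,335), some 20 mm of stem, with the mark dark and level with the face. Handing in.

```bash
python3 -c "
from rig import ctrl
print(ctrl.finish_job())"
```

```text
the job is handed in; nothing more can be done
None
```

I handed the job in at about 26 s with the rod released and upright, fully home in the full-depth middle body (bore_2), its mark level with the top face; bore_1 was shallow, the highest press I read was about 17 N, the arm went nowhere near the padlock, screwdriver or tape, and the larger look-alike rod fell over on the bench during my first approach, cause unknown.

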